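Lower and lock the light shield of a fluorescence station

ROBOT

A 7-joint arm with a two-finger parallel gripper is mounted at the origin on the work surface. World frame = base frame: x ahead of the robot, y to its left, z up, the work surface at z = 0. Lengths are in m, angles in rad, forces in N, time in s.
With the tool pointing down it reaches from about 0.4 to 0.925 m from the base axis. Payload 4.1 kg.
Tool frame: the origin (TCP) lies at the very end of the fingers, on their centre line; the grasp point (between the pads) lies 19 mm behind it; z points along the fingers, y is the direction in which the jaws open and shut (so a half turn about z gives the same grasp; the last joint's range is limited). The gripper opens to 85 mm and grips with 20 to 120 N. Pads are 22 mm wide; open, the fingers measure 114 mm over their backs; the gripper's body (76 mm by 85 mm) begins 54 mm behind the grasp point. The pads swing forward as they close: fully open they stand 13 mm farther back than shut.
Start: joints at [-1.383, 0.398, 0.045, 1.537, -0.019, 1.207, -0.051], TCP at [0.184, 0.623, 0.231] pointing down, gripper open.
Joint ranges: [-2.82, 2.82], [-0.49, 2.23], [-1.37, 1.46], [0, 2.46], [-1.36, 4.5], [0.23, 2], [-2.94, 2.94]. Speed limits (rad/s): [2.57, 2.57, 3.14, 3.14, 3.14, 3.14, 3.14].

INTERFACE

Orientations are given as a 3x3 rotation matrix whose columns are the frame's x, y, z axes.
In Python, from rig import state, snapshot, camera_model, ticket, nets gives the robot as it stands.
- The arm moves only by the tool send_rows, never from a script. Its argument "targets" is a list of rows, each a list of 7 numbers: the turn, a rotation vector about the tool's x, y, z in rad, then the shift along the tool's x, y, z in m, then the closure, from 0 (fully open) to 1 (shut). A call has 1 to 10 rows; each row is the pose to reach, as a shift and turn from the pose measured when the call began, along the tool's axes at that moment; what a row does not reach only later rows make up. A row lasts 1/8 s, in which the tool goes at most 62.5 mm and 10.7 degrees, less where a joint would pass 70% of its speed; a pose out of reach is approached as far as the arm can. A call with a gripper value outside its range is refused whole. The fingers move at their own pace and stop on an object; the grip force is fixed at half the most. Time passes only in rows, so rows that repeat a pose let the fingers close. It gives the time, the measured TCP pose, the force and the opening at its end, in the units of the state.
- state(): the state, without advancing time (a new reading comes with each control period).
- snapshot(name): name is "side" or "top" or "wrist"; returns (picture, depth): 400x640x3 uint8, red, green, blue; 400x640 float32, m along the optical axis (not along the pixel's ray), 0 where there is no reading.
- camera_model(name): a dict with "fx", "fy", "cx", "cy" (pixels), "k1" (the pictures are not rectified: a ray, as slopes to the right and down, at radius r is drawn at 1 + k1 r^2 times it, then the intrinsics apply), "cam_to_world" (4x4, takes a point from camera to world coordinates); the wrist camera has in their place "mount" (4x4, takes a point from camera to tool coordinates, whose origin is the TCP and whose axes are the flange's). Camera axes: x right, y down, z forward; pixel columns grow to the right and rows downward; lengths in m; the calibration is good to about 2 mm. A picture is of the moment at which its call begins: read the wrist's pose just before it. camera_model takes no time and is no camera call.
- ticket.hand_in(): hands the job in, once; it reports no verdict.
Trained networks look in the newest picture that a camera, given by its name, has taken for a name from the list of things; names that differ only in an ending like _2 or _b are one class to them, and where a whole thing is asked for, a point or a joint stands for the part that bears it (a point fixed in the world has none). Each returns a list of dicts, best first, with "conf" (0 to 1); they miss things now and then, are a little off and sometimes report something else, mostly with a low value. They report only what shows in the picture. A call takes as long as a camera call.
- nets.trace(thing, camera): "pixels" (400x640 bool, what is visible of it) and "location" ([column, row] in pixels, amid what is visible of it).
- nets.landmark_of(thing, camera): "location" ([column, row] in pixels: a listed point, or the origin of a listed thing).
The state is a dict: "time_s": time; "joints": joint angles; "qd": joint speeds; "effort": joint torques, N m; "eef_pos": TCP position; "tool_rot": TCP orientation; "ft_force": force on the tool from outside, world axes, zero at the start; "wrist_torque": the same for the moment, N m; "finger_gap": opening from 0.0 (shut) to 1.0 (fully open).
Only numpy, scipy, OpenCV 4.12 (cv2) and the standard library are available. Lean on these libraries where they do the work, as an engineer would, in place of code of your own. Each camera call takes 0.05 s, during which the arm holds its last target. There are 200 camera calls.

TASK

The orange light shield over the specimen station stands raised on its toothed ratchet. Press the red pad of the brass pawl down as far as it goes, so that the pawl is free of the teeth, then push the blue bar at the end of the arm down until the shield is fully home on its rests, and last press the green pad down so that the pawl is fully back in between the teeth. Only touch and push, do not raise the shield or press on its orange window, and leave the other things on the bench where they are.

Things in the scene. Friction and masses are not known exactly. Their poses are not given: they have to be found in the camera images.
- station: The station: a fixed white plate 400 x 170 x 14 mm on the bench with two aluminium posts, the toothed wheel, a black and grey specimen stage (top 60 mm above the bench) and two rests. Origin on the bench below the arm's hinge; z up; x is the level direction in which the shield arm reaches from its hinge; y runs along the hinge line. The plate reaches from x = -155 to +245 mm. It stands at a different place and yaw each time.
- shield_hinge (a point): Centre of the shield arm's hinge, 115 mm above the bench over the station's origin. The hinge line is the station's y axis.
- shield_arm (a joint): Angle of the shield arm above level (rad): 0 = fully home on its rests, about 0.87 to 1.05 at the start, end stop at 1.25. The hinge is stiff: the arm stays where it is left, and takes about 2 to 6 N on the blue bar to lower. With the pawl in the teeth it cannot be lowered below about 0.84. The teeth are square: the pawl can lie between them only.
- bar (a point): Centre of the blue round bar across the free end of the arm, to be pushed from above: 16 mm diameter, 110 mm long along the station's y axis, 215 mm from the arm's hinge. When home its centre is 115 mm above the bench.
- window (a point): The orange clear window of the shield, 105 x 130 x 4 mm, fixed under the white arm bar (20 mm wide, 12 mm high). This point is its centre, 138 mm along the arm from the hinge and 8 mm below the arm's centre line. Must not be pressed on.
- pawl_pivot (a point): Centre of the brass pawl's pivot, 65 mm behind the arm's hinge (station x = -65 mm) and 157 mm above the bench; pivot line along the station's y axis.
- pawl (a joint): Angle of the pawl (rad): 0 = fully in the teeth (an end stop), 0.42 = fully free (an end stop; red pad down, green pad up). It starts near 0. The pivot is stiff: the pawl stays where it is left; about 2 to 4 N on a pad turns it.
- red_pad (a point): Centre of the top face of the red pad on the pawl's tail, 36 mm (along x) x 32 mm x 6 mm. With the pawl at 0 it lies level, 50 mm behind (station -x) the pivot and 34 mm above it, 191 mm above the bench; at 0.42 it is about 23 mm lower. It moves on a circle about the pivot, tilting with the pawl.
- green_pad (a point): Centre of the top face of the green pad on the pawl's nose, over the toothed wheel, 26 mm (along x) x 32 mm x 6 mm. With the pawl at 0 it lies level, 54 mm ahead (station +x) of the pivot and 34 mm above it, 191 mm above the bench; with the pawl free it is about 19 mm higher and tilted. It moves on a circle about the pivot.
- dish_mid (a point): Bystander: centre of a small closed glass dish, 35 mm diameter, 10 mm high, lying on the specimen stage below the shield.
- oil_mid (a point): Bystander: centre of a small amber bottle, 26 mm diameter, 60 mm high, standing on the station's plate beside the pawl's tail.
- beaker_mid (a point): Bystander: centre of a glass beaker, 70 mm diameter, 90 mm high.
- slidebox_mid (a point): Bystander: centre of a blue slide box, 85 x 100 x 36 mm.
- tiprack_mid (a point): Bystander: centre of an orange box of pipette tips, 80 x 120 mm, 58 mm high with the tips.
- jar_mid (a point): Bystander: centre of a white jar with red lid, 60 mm diameter, 70 mm high.
- driver_grip (a point): Bystander: the grip of a screwdriver, 160 mm long, lying on the bench.

How it is judged:
By the outcome, as a careful person would: the job done as asked, in the order asked, and still so for the second after the job is handed in, with the robot touching nothing.
It also fails if it takes over 66 s, if anything falls off the work surface, if the arm or the gripper's body presses on something with over 40 N, if the wrist force passes 120 N, or if a joint passes its speed limit or range.

## Working session

There is one attempt and no reset: what is moved stays moved. The work goes in short steps, Python scripts to look and compute and a tool call to move; the robot and the scene stay as the last step left them, time stands still between calls to the robot, and variables do not carry over. Pictures are saved under pics/ and viewed, about 8 in all and at most 12, crops included, and the job is handed in when it is done.

Besides the shell and the picture viewer there is one more tool, called after "Call:" in YAML: its name, and indented under it one key for each argument. send_rows: Moves the arm, as the interface text tells. Its arguments: {"type":"object","properties":{"targets":{"type":"array","items":{"type":"array","items":{"type":"number"}}}},"required":["targets"]}

```bash
mkdir -p pics; cat > h.py <<'E'
import numpy as np, cv2
from rig import state, snapshot, camera_model, ticket, nets
def ray(cam,px):
    m=camera_model(cam); u=(px[0]-m['cx'])/m['fx']; v=(px[1]-m['cy'])/m['fy']
    x,y=u,v
    for _ in range(20):
        s=1+m['k1']*(x*x+y*y); x,y=u/s,v/s
    return np.array([x,y,1.])
def T(cam,s=None):
    m=camera_model(cam)
    if cam!='wrist': return np.array(m['cam_to_world'])
    W=np.eye(4); W[:3,:3]=s['tool_rot']; W[:3,3]=s['eef_pos']; return W@np.array(m['mount'])
def atz(cam,px,z,s=None):
    M=T(cam,s); d=M[:3,:3]@ray(cam,px); o=M[:3,3]; return o+d*(z-o[2])/d[2]
def atdepth(cam,px,D,s=None):
    c,r=int(round(px[0])),int(round(px[1])); w=D[max(r-2,0):r+3,max(c-2,0):c+3]; w=w[w>0]
    if not len(w): return None
    M=T(cam,s); return M[:3,:3]@(ray(cam,px)*np.median(w))+M[:3,3]
E
python3 - <<'E'
from h import *
print(state())
for c in ['side','top']:
    im,D=snapshot(c); cv2.imwrite(f'pics/{c}0.png',im[:,:,::-1])
    for t in ['station','shield_hinge','bar','window','pawl_pivot','red_pad','green_pad','oil_mid','beaker_mid','jar_mid','tiprack_mid','slidebox_mid']:
        r=nets.landmark_of(t,c)
        if r:
            p=r[0]['location']; print(c,t,round(r[0]['conf'],2),np.round(p,1),np.round(atdepth(c,p,D),3) if atdepth(c,p,D) is not None else None)
        else: print(c,t,None)
E
```

```text
{'time_s': 0.0, 'joints': array([-1.38301024,  0.39915579,  0.04505738,  1.5378976 , -0.01873093,
        1.20687533, -0.05067798]), 'qd': array([-0.00015196,  0.00038496,  0.00206547,  0.00013857, -0.00101596,
        0.00084527, -0.00150531]), 'effort': array([ 1.12864284e-04, -4.75131583e+01,  1.36484195e+00, -2.54214978e+01,
        1.15945251e-02,  9.82649624e-03,  4.60620821e-07]), 'eef_pos': array([0.18367043, 0.62284832, 0.23027949]), 'tool_rot': array([[-9.59186562e-01,  2.82773677e-01, -4.33100873e-04],
       [ 2.82773987e-01,  9.59184756e-01, -1.86428226e-03],
       [-1.11746193e-04, -1.91066415e-03, -9.99998168e-01]]), 'ft_force': array([-0.56988285,  0.78306581, -0.22817135]), 'wrist_torque': array([-0.01850333,  0.01081143,  0.05122764]), 'finger_gap': 0.9986473519582991}
side station 0.96 [333.9 242.7] [ 0.521 -0.022  0.025]
side shield_hinge 0.69 [334.9 213.4] [ 0.523 -0.019  0.121]
side bar 0.95 [299.9 133.1] [0.536 0.117 0.288]
side window 0.8 [313.  161.5] [0.535 0.071 0.227]
side pawl_pivot 0.95 [357.  209.4] [ 0.53  -0.078  0.163]
side red_pad 0.91 [377.  209.6
[... 312 characters left out ...]
lidebox_mid 0.93 [215.8 200.2] [0.403 0.337 0.036]
top station 0.61 [336.7 202. ] [ 0.52  -0.003  0.12 ]
top shield_hinge 0.9 [339.1 192.7] [ 0.538 -0.008  0.165]
top bar 0.79 [289.1 183.6] [0.535 0.119 0.291]
top window 0.96 [304.5 185.8] [0.54  0.084 0.244]
top pawl_pivot 0.74 [363. 195.] [ 0.531 -0.074  0.164]
top red_pad 0.61 [383.8 193.2] [ 0.531 -0.127  0.19 ]
top green_pad 0.68 [372.7 220.6] [ 0.473 -0.111  0.069]
top oil_mid 0.73 [340.2 193.6] [ 0.53  -0.01   0.189]
top beaker_mid 0.75 [465.3 176.5] [ 0.622 -0.417  0.005]
top jar_mid 0.58 [466.5 229.4] [ 0.445 -0.385  0.069]
top tiprack_mid 0.72 [219.1 177.9] [0.61  0.357 0.052]
top slidebox_mid 0.71 [219.1 239.8] [0.421 0.353 0.036]
```

```bash
python3 - <<'E'
import cv2
a=cv2.imread('pics/side0.png')[90:390,180:540];b=cv2.imread('pics/top0.png')[110:290,180:500]
a=cv2.resize(a,(660,550),interpolation=cv2.INTER_CUBIC);cv2.imwrite('pics/a.png',a)
cv2.imwrite('pics/b.png',cv2.resize(b,(800,450),interpolation=cv2.INTER_CUBIC))
E
```

```text
(no output)
```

View pics/a.png

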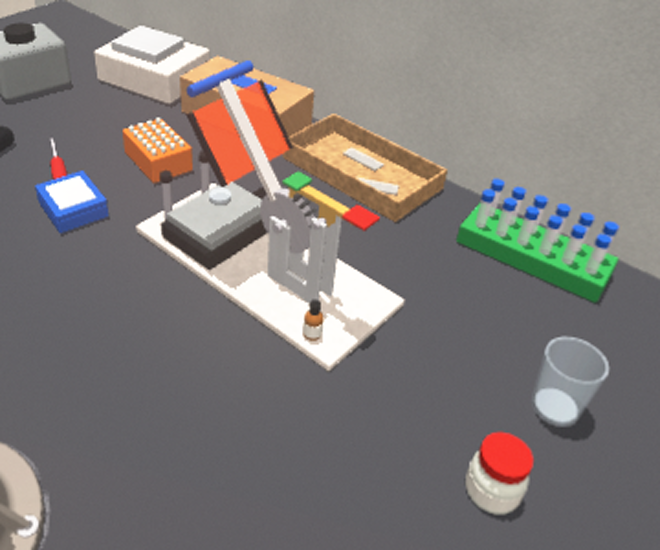

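View pics/b.png

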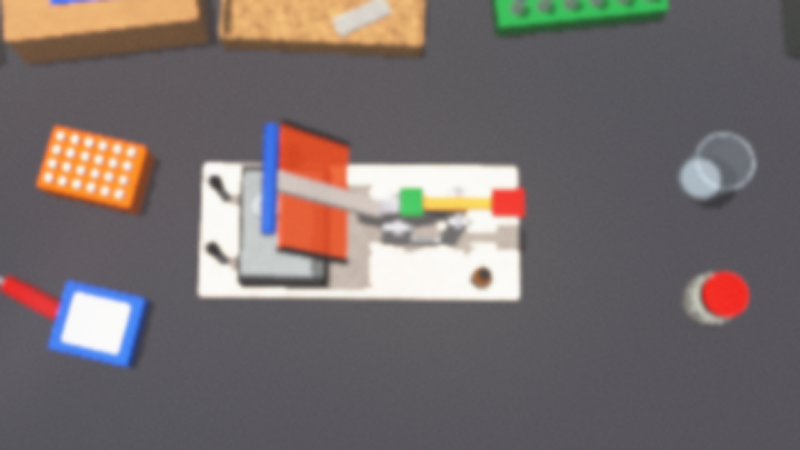

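Both views show the station with its x axis along world +y. The red pad is at the far right of the pawl, green is beside the hinge and the blue bar is raised. The path from the start passes over the shield, so I'll travel high. Next I'll refine the positions by colour.

```bash
python3 - <<'E'
from h import *
for c in ['side','top']:
    im,D=snapshot(c); hsv=cv2.cvtColor(im,cv2.COLOR_RGB2HSV).astype(int)
    M=T(c); rows,cols=np.nonzero(D>0)
    P=np.array([ray(c,(u,v)) for u,v in zip(cols,rows)])*D[rows,cols][:,None]; P=P@M[:3,:3].T+M[:3,3]
    h,s,v=hsv[rows,cols].T
    box=(P[:,0]>.4)&(P[:,0]<.68)&(P[:,1]>-.2)&(P[:,1]<.27)
    for n,k in dict(red=((h<6)|(h>174))&(s>180)&(P[:,2]>.17)&(P[:,1]<-.08),green=(h>45)&(h<85)&(s>120)&(P[:,2]>.16),bar=(h>100)&(h<130)&(s>120)&(P[:,2]>.22),plate=(abs(P[:,2]-.014)<.006)&(s<40)&(v>170)).items():
        Q=P[k&box]
        print(c,n,len(Q),'med',np.round(np.median(Q,0),4),'lo',np.round(np.percentile(Q,3,axis=0),4),'hi',np.round(np.percentile(Q,97,axis=0),4))
        if n in('bar',):
            q=Q[:,:2]-Q[:,:2].mean(0); w=np.linalg.svd(q,full_matrices=0)[2][0]; print('  dir',w)
        if n=='plate': print('  rect',cv2.minAreaRect((Q[:,:2]*1000).astype(np.float32)))
E
```

```text
Traceback (most recent call last):
  File "h.py", line 4, in ray
    m=camera_model(cam); u=(px[0]-m['cx'])/m['fx']; v=(px[1]-m['cy'])/m['fy']
ValueError: time passes only in moves, steps and waits
```

Call:
send_rows:
  targets:
    - [0, 0, 0, 0, 0, -0.06, 1]
    - [0, 0, 0, 0, 0, -0.12, 1]
    - [0, 0, 0, 0, 0, -0.16, 1]
    - [0, 0, 0, 0, 0, -0.16, 1]

```text
time_s: 1.85
eef_pos: [0.1844, 0.625, 0.396]
tool_rot: [[-0.959, 0.283, 0.002], [0.283, 0.959, 0.008], [0.0, 0.009, -1.0]]
ft_force: [0.8, -0.2, -0.6]
finger_gap: 0.14
```

```bash
cat >> h.py <<'E'
from functools import lru_cache
camera_model=lru_cache(None)(camera_model)
def cloud(c,D,s=None):
    m=camera_model(c); K=np.array([[m['fx'],0,m['cx']],[0,m['fy'],m['cy']],[0,0,1]])
    rows,cols=np.nonzero(D>0); x=ray(c,(cols.astype(float),rows.astype(float)))
    return rows,cols,x
def ray(cam,px):
    m=camera_model(cam); u=(px[0]-m['cx'])/m['fx']; v=(px[1]-m['cy'])/m['fy']; x,y=u,v
    for _ in range(20):
        s=1+m['k1']*(x*x+y*y); x,y=u/s,v/s
    return np.stack([x,y,np.ones_like(x)],-1)
def colours(c):
    s=state(); im,D=snapshot(c); hsv=cv2.cvtColor(im,cv2.COLOR_RGB2HSV).astype(int); M=T(c,s)
    rows,cols=np.nonzero(D>0)
    P=ray(c,(cols*1.,rows*1.))*D[rows,cols][:,None]@M[:3,:3].T+M[:3,3]
    h,sa,v=hsv[rows,cols].T
    box=(P[:,0]>.4)&(P[:,0]<.68)&(P[:,1]>-.2)&(P[:,1]<.27)
    for n,k in dict(red=((h<6)|(h>174))&(sa>180)&(P[:,2]>.15)&(P[:,1]<-.08),green=(h>45)&(h<85)&(sa>120)&(P[:,2]>.16),bar=(h>100)&(h<130)&(sa>120)&(P[:,2]>.08)&(P[:,1]>.05),plate=(abs(P[:,2]-.014)<.006)&(sa<40)&(v>170)).items():
        Q=P[k&box]
        if len(Q)<8: print(c,n,len(Q)); continue
        print(c,n,len(Q),'med',np.round(np.median(Q,0),4),'lo',np.round(np.percentile(Q,3,axis=0),4),'hi',np.round(np.percentile(Q,97,axis=0),4))
        if n=='bar':
            q=Q[:,:2]-Q[:,:2].mean(0); print('  dir',np.linalg.svd(q,full_matrices=0)[2][0])
        if n=='plate': print('  rect',cv2.minAreaRect((Q[:,:2]*1000).astype(np.float32)))
    return im
E
python3 -c "
from h import *
colours('side');colours('top')"
```

```text
side red 146 med [ 0.5349 -0.1269  0.1916] lo [ 0.5223 -0.1425  0.1885] hi [ 0.5513 -0.1104  0.1936]
side green 81 med [ 0.5379 -0.0226  0.1931] lo [ 0.5247 -0.0337  0.1909] hi [ 0.5529 -0.0108  0.1947]
side bar 178 med [0.5404 0.1176 0.2908] lo [0.4881 0.1135 0.2838] hi [0.5944 0.1235 0.2945]
  dir [-0.99951228  0.03122809]
side plate 3327 med [ 0.5055 -0.0699  0.0154] lo [ 0.4554 -0.1619  0.0109] hi [0.6142 0.2221 0.0179]
  rect ((540.451904296875, 35.31341552734375), (402.15667724609375, 172.68588256835938), 88.8048324584961)
top red 90 med [ 0.538  -0.125   0.1908] lo [ 0.5281 -0.1388  0.1871] hi [ 0.5481 -0.1114  0.1948]
top green 75 med [ 0.5372 -0.0202  0.1928] lo [ 0.526  -0.0307  0.1898] hi [ 0.5508 -0.0118  0.1954]
top bar 232 med [0.5468 0.1237 0.2916] lo [0.4915 0.1173 0.288 ] hi [0.5936 0.1296 0.2953]
  dir [-0.99995837  0.00912478]
top plate 3339 med [ 0.5141 -0.0187  0.0145] lo [ 0.458  -0.1542  0.0102] hi [0.622  0.2301 0.0188]
  rect ((541.0979614257812, 37.11663818359375), (399.7010192871094, 171.6782684326172), 89.14930725097656)
```

Call:
send_rows:
  targets:
    - [0, 0, -0.05, -0.05, -0.036, 0, 1]
    - [0, 0, -0.1, -0.1, -0.072, 0, 1]
    - [0, 0, -0.15, -0.15, -0.108, 0, 1]
    - [0, 0, -0.2, -0.2, -0.144, 0, 1]
    - [0, 0, -0.25, -0.25, -0.18, 0, 1]
    - [0, 0, -0.269, -0.3, -0.217, 0, 1]
    - [0, 0, -0.269, -0.353, -0.256, 0, 1]
    - [0, 0, -0.269, -0.353, -0.256, 0, 1]
    - [0, 0, -0.269, -0.353, -0.256, 0, 1]

```text
time_s: 3.08
eef_pos: [0.4492, 0.278, 0.3896]
tool_rot: [[-1.0, 0.018, -0.003], [0.018, 1.0, -0.001], [0.003, -0.001, -1.0]]
ft_force: [0.0, 0.3, -0.2]
finger_gap: -0.001
```

Call:
send_rows:
  targets:
    - [0, 0, 0, -0.013, -0.055, 0, 1]
    - [0, 0, 0, -0.026, -0.11, 0, 1]
    - [0, 0, 0, -0.039, -0.165, 0, 1]
    - [0, 0, 0, -0.052, -0.22, 0, 1]
    - [0, 0, 0, -0.065, -0.275, 0, 1]
    - [0, 0, 0, -0.078, -0.33, 0, 1]
    - [0, 0, 0, -0.09, -0.385, 0.02, 1]
    - [0, 0, 0, -0.0955, -0.413, 0.07, 1]
    - [0, 0, 0, -0.0955, -0.413, 0.13, 1]
    - [0, 0, 0, -0.0955, -0.413, 0.13, 1]

```text
time_s: 4.32
eef_pos: [0.5336, -0.1334, 0.2547]
tool_rot: [[-1.0, 0.015, -0.014], [0.015, 1.0, 0.001], [0.015, 0.001, -1.0]]
ft_force: [0.2, 0.6, 0.9]
finger_gap: 0.002
```

```bash
python3 -c "
from h import *
s=state();print(s['eef_pos'],s['joints'].round(2))
im,D=snapshot('side');cv2.imwrite('pics/c.png',cv2.resize(im[110:260,250:450],(800,600))[:,:,::-1])"
```

```text
[ 0.53363686 -0.13337139  0.25474143] [-0.37  0.25  0.65  1.75 -0.16  1.21  1.88]
```

View pics/c.png

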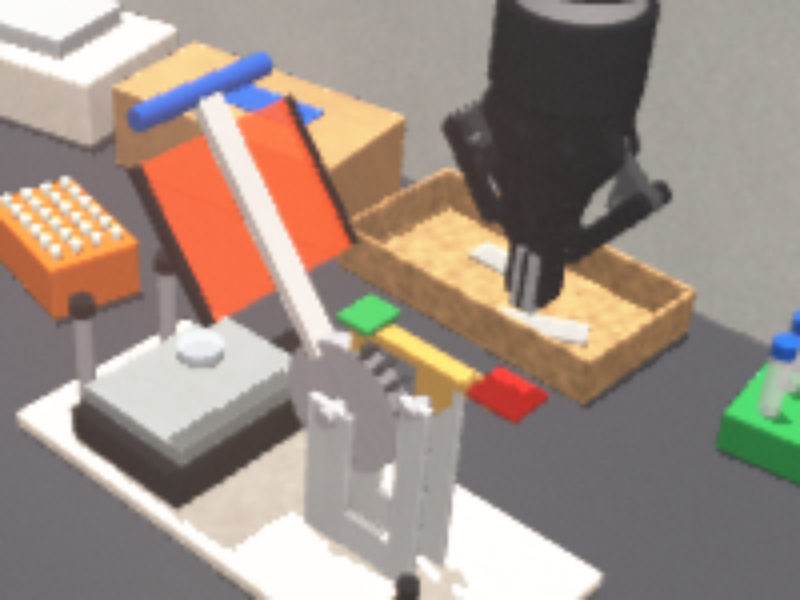

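The closed fingers stand above the red pad (fingers at about 530,290, pad at 508,392 in the crop), clear of everything. I'll press now.

Call:
send_rows:
  targets:
    - [0, 0.015, 0, -0.004, -0.0035, 0.03, 1]
    - [0, 0.015, 0, -0.004, -0.0035, 0.055, 1]
    - [0, 0.015, 0, -0.004, -0.0035, 0.06, 1]
    - [0, 0.015, 0, -0.004, -0.0035, 0.065, 1]
    - [0, 0.015, 0, -0.004, -0.0035, 0.07, 1]
    - [0, 0.015, 0, -0.004, -0.0035, 0.074, 1]
    - [0, 0.015, 0, -0.004, -0.0035, 0.078, 1]

```text
time_s: 5.25
eef_pos: [0.5406, -0.1393, 0.1813]
tool_rot: [[-1.0, 0.016, -0.019], [0.016, 1.0, -0.002], [0.019, -0.002, -1.0]]
ft_force: [0.7, -3.6, 4.3]
finger_gap: -0.001
```

Call:
send_rows:
  targets:
    - [0, 0, 0, 0, 0, 0.004, 1]
    - [0, 0, 0, 0, 0, 0.008, 1]
    - [0, 0, 0, 0, 0, 0.011, 1]
    - [0, 0, 0, 0, 0, 0.013, 1]
    - [0, 0, 0, 0, 0, 0.013, 1]

```text
time_s: 5.88
eef_pos: [0.5401, -0.1397, 0.1679]
tool_rot: [[-1.0, 0.016, -0.02], [0.016, 1.0, -0.002], [0.02, -0.003, -1.0]]
ft_force: [-0.2, -3.5, 1.6]
finger_gap: 0.004
```

Call:
send_rows:
  targets:
    - [0, 0, 0, 0, 0, 0.003, 1]
    - [0, 0, 0, 0, 0, 0.006, 1]
    - [0, 0, 0, 0, 0, 0.006, 1]

```text
time_s: 6.25
eef_pos: [0.5405, -0.1398, 0.1663]
tool_rot: [[-1.0, 0.016, -0.019], [0.016, 1.0, 0.0], [0.019, 0.0, -1.0]]
ft_force: [-8.7, -0.3, 29.5]
finger_gap: 0.001
```

End stop reached at 29.5 N. I'll back off, rise and go over the bar.

Call:
send_rows:
  targets:
    - [0, 0, 0, 0, 0, -0.05, 1]
    - [0, 0, 0, 0, 0, -0.11, 1]
    - [0, 0, 0, 0, 0, -0.17, 1]
    - [0, 0, 0, 0, 0.04, -0.2, 1]
    - [0, 0, 0, 0, 0.1, -0.2, 1]
    - [0, 0, 0, 0, 0.16, -0.2, 1]
    - [0, 0, 0, 0, 0.22, -0.2, 1]
    - [0, 0, 0, 0, 0.262, -0.2, 1]
    - [0, 0, 0, 0, 0.262, -0.2, 1]

```text
time_s: 7.38
eef_pos: [0.5462, 0.1298, 0.3644]
tool_rot: [[-1.0, 0.005, -0.024], [0.005, 1.0, 0.003], [0.024, 0.003, -1.0]]
ft_force: [-0.8, -0.5, -0.6]
finger_gap: 0.001
```

```bash
python3 -c "
from h import *
s=state();print(s['eef_pos'],s['joints'].round(2),s['ft_force'])
im=colours('side');colours('top');cv2.imwrite('pics/d.png',cv2.resize(im[110:260,250:450],(800,600))[:,:,::-1])"
```

```text
[0.54623941 0.12975408 0.36441117] [-0.73  0.2   0.51  1.54 -0.11  1.45  1.36] [-0.79024621 -0.46150113 -0.62843085]
side red 163 med [ 0.5357 -0.1342  0.1686] lo [ 0.522  -0.149   0.1622] hi [ 0.551  -0.1196  0.1753]
side green 99 med [ 0.5382 -0.0396  0.2112] lo [ 0.5235 -0.0495  0.2059] hi [ 0.5531 -0.0291  0.2162]
side bar 171 med [0.5411 0.1177 0.2905] lo [0.4875 0.1137 0.2835] hi [0.5943 0.1241 0.2943]
  dir [-0.99952542  0.03080471]
side plate 3352 med [ 0.5056 -0.0693  0.0155] lo [ 0.4552 -0.162   0.0108] hi [0.6141 0.2214 0.0179]
  rect ((539.7543334960938, 35.024200439453125), (401.8350524902344, 172.29959106445312), 89.31197357177734)
top red 79 med [ 0.5378 -0.1337  0.1685] lo [ 0.5276 -0.1459  0.1605] hi [ 0.5478 -0.1194  0.1758]
top green 70 med [ 0.5363 -0.0373  0.2117] lo [ 0.5252 -0.0459  0.2046] hi [ 0.5484 -0.0269  0.2159]
top bar 0
top plate 2492 med [ 0.5133 -0.0586  0.0146] lo [ 0.4576 -0.1563  0.0103] hi [0.621  0.0529 0.0187]
  rect ((540.1190795898438, -45.976837158203125), (233.58905029296875, 171.90367126464844), 89.08406829833984)
```

View pics/d.png

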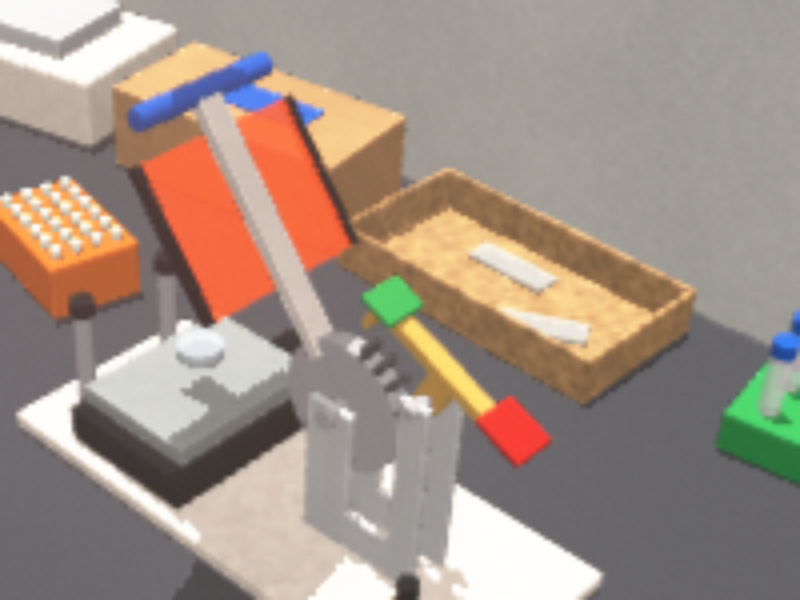

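Pawl is free: the red pad is 23 mm lower and the green pad is up and tilted. The shield is still raised. I'll push the bar down along its arc.

Call:
send_rows:
  targets:
    - [0, -0.012, 0.006, 0.003, -0.007, 0.04, 1]
    - [0, -0.024, 0.013, 0.0025, -0.0075, 0.062, 1]
    - [0, -0.024, 0.013, 0.0023, -0.0065, 0.069, 1]
    - [0, -0.024, 0.013, 0.0022, 0.004, 0.078, 1]
    - [0, -0.024, 0.013, 0.002, 0.014, 0.087, 1]
    - [0, -0.024, 0.013, 0.0018, 0.025, 0.099, 1]
    - [0, -0.024, 0.013, 0.0015, 0.035, 0.111, 1]
    - [0, -0.024, 0.013, 0.0012, 0.044, 0.124, 1]
    - [0, -0.024, 0.013, 0.001, 0.0525, 0.138, 1]

```text
time_s: 8.6
eef_pos: [0.5451, 0.1801, 0.2276]
tool_rot: [[-1.0, 0.024, 0.006], [0.024, 1.0, 0.005], [-0.005, 0.005, -1.0]]
ft_force: [2.2, 3.6, 5.0]
finger_gap: -0.002
```

```bash
python3 -c "
from h import *
s=state();print(s['eef_pos'],s['joints'].round(2),s['ft_force'])
im=colours('side');cv2.imwrite('pics/e.png',cv2.resize(im[100:250,230:430],(800,600))[:,:,::-1])"
```

```text
[0.54511333 0.18007323 0.22761047] [-0.77  0.29  0.47  1.74 -0.14  1.14  1.29] [2.15272733 3.60700177 5.02147987]
side red 164 med [ 0.5363 -0.1345  0.1689] lo [ 0.5222 -0.149   0.1616] hi [ 0.551  -0.1195  0.1758]
side green 97 med [ 0.538  -0.0395  0.2116] lo [ 0.5245 -0.0498  0.2063] hi [ 0.5524 -0.0287  0.2162]
side bar 128 med [0.5327 0.1734 0.2268] lo [0.4883 0.1691 0.2217] hi [0.593  0.1794 0.2299]
  dir [-0.99967756  0.02539229]
side plate 3351 med [ 0.5055 -0.0694  0.0154] lo [ 0.455  -0.1621  0.0106] hi [0.6129 0.2203 0.018 ]
  rect ((539.8978881835938, 35.580322265625), (401.44903564453125, 172.80252075195312), 89.16021728515625)
```

View pics/e.png

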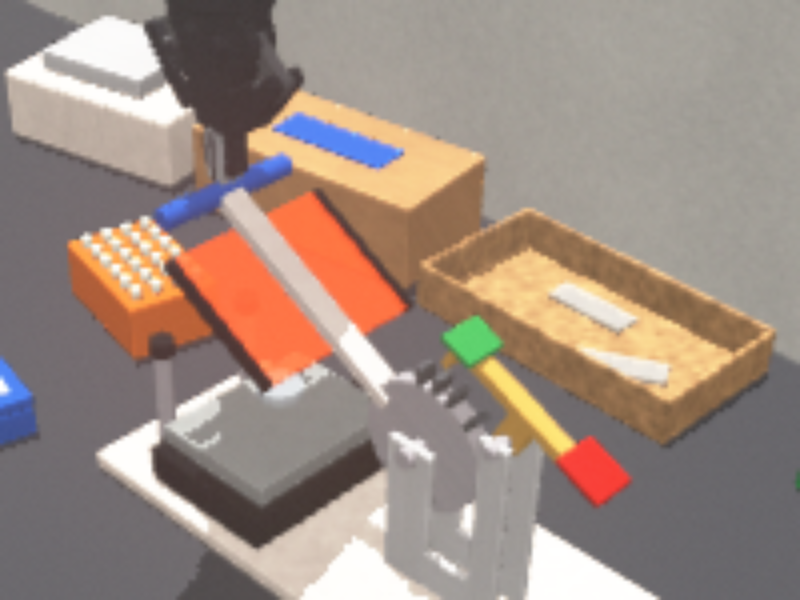

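The finger rests on the bar's middle (about 228,185), the shield is about halfway and the pawl is still free. Carrying on.

Call:
send_rows:
  targets:
    - [0, 0, 0, 0.001, 0.01, 0.016, 1]
    - [0, 0, 0, 0.001, 0.016, 0.031, 1]
    - [0, 0, 0, 0.001, 0.021, 0.047, 1]
    - [0, 0, 0, 0.001, 0.025, 0.062, 1]
    - [0, 0, 0, 0.001, 0.027, 0.077, 1]
    - [0, 0, 0, 0.001, 0.0285, 0.089, 1]
    - [0, 0, 0, 0.001, 0.029, 0.098, 1]
    - [0, 0, 0, 0.001, 0.029, 0.104, 1]
    - [0, 0, 0, 0.001, 0.029, 0.105, 1]
    - [0, 0, 0, 0.001, 0.029, 0.105, 1]

```text
time_s: 9.9
eef_pos: [0.5433, 0.2097, 0.1225]
tool_rot: [[-1.0, 0.023, 0.001], [0.023, 1.0, 0.004], [-0.001, 0.004, -1.0]]
ft_force: [-6.1, 0.9, 15.6]
finger_gap: -0.002
```

Call:
send_rows:
  targets:
    - [0, 0, 0, 0, 0, 0.003, 1]
    - [0, 0, 0, 0, 0, 0.003, 1]

```text
time_s: 10.15
eef_pos: [0.5434, 0.2096, 0.1224]
tool_rot: [[-1.0, 0.024, 0.0], [0.024, 1.0, 0.005], [-0.0, 0.005, -1.0]]
ft_force: [-6.3, -0.4, 19.3]
finger_gap: -0.002
```

Shield is against a hard stop at the bar height expected for home. Now over to the green pad.

Call:
send_rows:
  targets:
    - [0, 0, 0, 0, 0, -0.05, 1]
    - [0, 0, 0, 0, 0, -0.11, 1]
    - [0, 0, 0, 0, -0.03, -0.16, 1]
    - [0, 0, 0, 0, -0.09, -0.16, 1]
    - [0, 0, 0, 0, -0.15, -0.16, 1]
    - [0, 0, 0, 0, -0.21, -0.16, 1]
    - [0, 0, 0, 0, -0.2317, -0.15, 1]
    - [0, 0, 0, 0, -0.2317, -0.13, 1]
    - [0, 0, 0, 0, -0.2317, -0.13, 1]

```text
time_s: 11.28
eef_pos: [0.5359, -0.0239, 0.2494]
tool_rot: [[-1.0, 0.026, -0.004], [0.026, 1.0, 0.004], [0.005, 0.004, -1.0]]
ft_force: [-0.7, -0.4, 0.4]
finger_gap: 0.001
```

```bash
python3 -c "
from h import *
s=state();print(s['eef_pos'],s['joints'].round(2),s['ft_force'])
im=colours('side');cv2.imwrite('pics/f.png',cv2.resize(im[100:250,230:430],(800,600))[:,:,::-1])"
```

```text
[ 0.53593767 -0.02389782  0.24941056] [-0.54  0.21  0.6   1.79 -0.13  1.18  1.64] [-0.69605734 -0.35275778  0.42133126]
side red 160 med [ 0.5366 -0.1346  0.1685] lo [ 0.5224 -0.1488  0.1617] hi [ 0.5507 -0.1193  0.1753]
side green 69 med [ 0.54   -0.0417  0.2105] lo [ 0.5251 -0.0493  0.2058] hi [ 0.5512 -0.0308  0.2151]
side bar 128 med [0.5323 0.2016 0.1225] lo [0.4903 0.197  0.1162] hi [0.5925 0.208  0.1256]
  dir [-0.99983193  0.01833345]
side plate 3334 med [ 0.5051 -0.0706  0.0154] lo [ 0.4552 -0.1622  0.0104] hi [0.6136 0.2122 0.018 ]
  rect ((540.5606689453125, 34.75614929199219), (400.58154296875, 173.24618530273438), 89.04170989990234)
```

View pics/f.png

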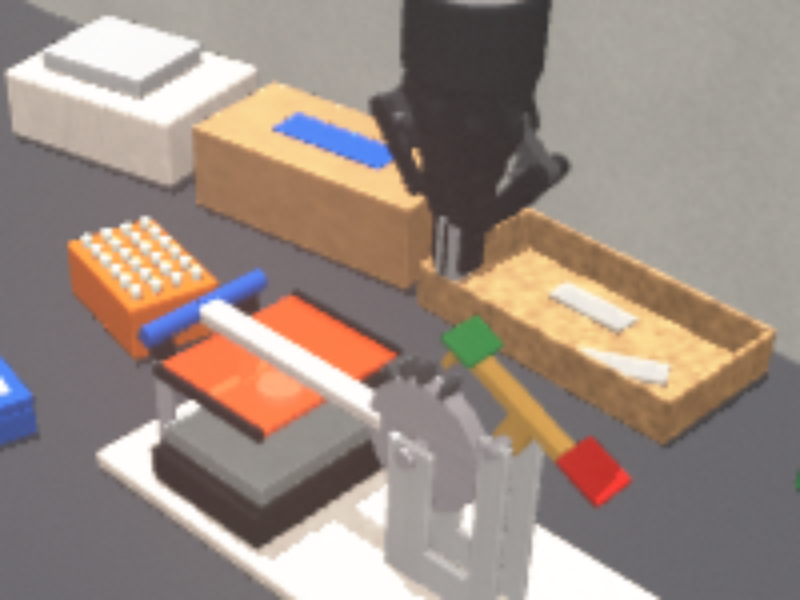

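Shield lies level on its rests, with bar top at about 0.123 m. The fingers are over the green pad's nose side. Pressing it now.

Call:
send_rows:
  targets:
    - [0, 0, 0, -0.002, 0.001, 0.02, 1]
    - [0, 0, 0, -0.002, 0.001, 0.033, 1]
    - [0, 0, 0, -0.002, 0.001, 0.038, 1]
    - [0, 0, 0, -0.002, 0.001, 0.043, 1]
    - [0, 0, 0, -0.002, 0.001, 0.048, 1]
    - [0, 0, 0, -0.002, 0.001, 0.053, 1]
    - [0, 0, 0, -0.002, 0.001, 0.057, 1]
    - [0, 0, 0, -0.002, 0.001, 0.059, 1]
    - [0, 0, 0, -0.002, 0.001, 0.059, 1]

```text
time_s: 12.45
eef_pos: [0.5389, -0.0224, 0.1915]
tool_rot: [[-1.0, 0.025, -0.002], [0.025, 1.0, 0.004], [0.002, 0.004, -1.0]]
ft_force: [0.4, 1.2, 2.9]
finger_gap: 0.002
```

Call:
send_rows:
  targets:
    - [0, 0, 0, 0, 0, 0.002, 1]
    - [0, 0, 0, 0, 0, 0.004, 1]
    - [0, 0, 0, 0, 0, 0.004, 1]

```text
time_s: 12.82
eef_pos: [0.5391, -0.0223, 0.1906]
tool_rot: [[-1.0, 0.025, -0.002], [0.025, 1.0, 0.006], [0.002, 0.006, -1.0]]
ft_force: [-6.3, 3.6, 21.5]
finger_gap: 0.005
```

Stop reached at 21.5 N. I'll rise clear and check.

Call:
send_rows:
  targets:
    - [0, 0, 0, 0, 0, -0.05, 1]
    - [0, 0, 0, 0, 0, -0.11, 1]
    - [0, 0, 0, 0, 0, -0.17, 1]
    - [0, 0, 0, 0, 0, -0.19, 1]
    - [0, 0, 0, 0, 0, -0.19, 1]

```text
time_s: 13.45
eef_pos: [0.5398, -0.0248, 0.3814]
tool_rot: [[-1.0, 0.027, 0.0], [0.027, 1.0, 0.005], [-0.0, 0.005, -1.0]]
ft_force: [-0.7, 0.7, -0.8]
finger_gap: -0.001
```

```bash
python3 -c "
from h import *
s=state();print(s['eef_pos'],s['ft_force'])
im=colours('side');cv2.imwrite('pics/g.png',cv2.resize(im[100:250,230:430],(800,600))[:,:,::-1])"
```

```text
[ 0.53976545 -0.02475536  0.38135209] [-0.68568629  0.66511598 -0.80080209]
side red 136 med [ 0.5335 -0.1268  0.1924] lo [ 0.5225 -0.1417  0.1899] hi [ 0.5491 -0.1104  0.1946]
side green 32 med [ 0.5473 -0.0221  0.192 ] lo [ 0.5327 -0.0329  0.1909] hi [ 0.5529 -0.0086  0.1937]
side bar 129 med [0.5333 0.2012 0.1226] lo [0.4901 0.1966 0.1161] hi [0.5929 0.2078 0.1255]
  dir [-0.99984258  0.01774316]
side plate 3314 med [ 0.505  -0.0705  0.0154] lo [ 0.4552 -0.1623  0.0106] hi [0.6136 0.2126 0.0179]
  rect ((539.7916870117188, 35.26078796386719), (401.2625427246094, 172.58164978027344), 89.08596801757812)
```

View pics/g.png

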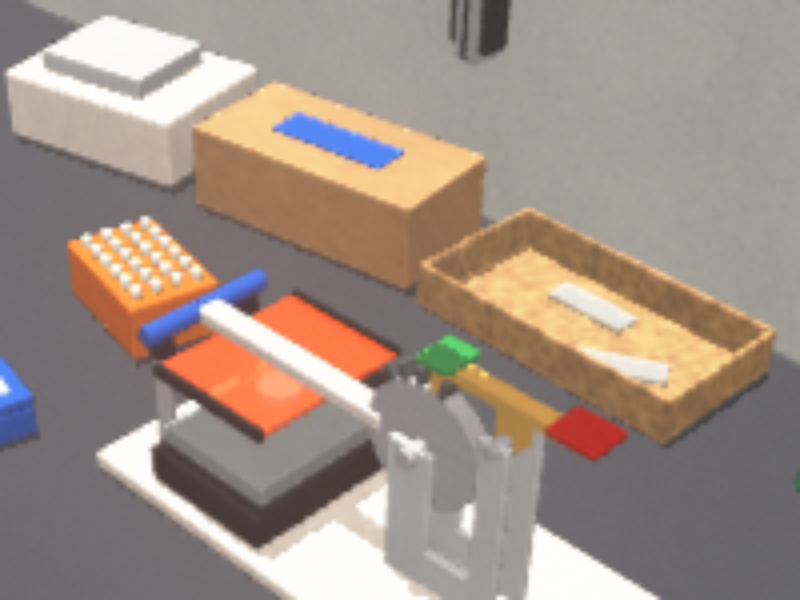

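Pawl is level again (both pads at z of about 0.192, as at the start), the shield is home and the robot is clear. Handing in.

```bash
python3 -c "
from rig import ticket
print(ticket.hand_in())"
```

```text
the job is handed in; nothing more can be done
None
```

The job is done in the order asked and handed in at about 13.5 s of the 66 s allowed.

1. **Red pad:** I pressed it to its end stop at about 30 N. Its centre measured 23 mm lower and the green pad 19 mm higher, so the pawl was fully free.
2. **Blue bar:** I pushed it down along its arc until it stopped hard at about 19 N. The fingertips were then at 122.4 mm, against 123 mm expected for the bar's top when home.
3. **Green pad:** I pressed it to its end stop at about 21 N.

**Last check:** In the final picture and depth data, both pads are level at about 192 mm, as at the start. The bar still reads its home height, the gripper is clear at 0.38 m, and the wrist force is about zero.

The glass dish on the stage shows through the window as expected. The tip rack and the part of the slide box in view had not moved. The oil bottle, beaker, jar and screwdriver were outside the final crop, so I did not check them again, but the robot never came near them.

No checks disagreed by more than a few millimetres. The networks mislabelled a few points in the first pictures, such as the green pad and oil bottle from above, so I measured the pads, bar and plate by colour and depth instead.

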